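# Load a setting mandrel into a V-block under its sprung hold-down roller

## Robot

A 6-joint arm with a two-finger parallel gripper is mounted at the origin on a cart in front of the work surface, level with it; the furniture and walls round the work are solid. World frame = base frame: x ahead of the robot, y to its left, z up, the work surface at z = 0. Lengths are in m, angles in degrees, forces in N, time in s.
With the tool pointing down it reaches from about 0.325 to 0.85 m from the base axis. Payload 15.5 kg.
Tool frame: the origin (TCP) lies at the very end of the fingers, on their centre line; the grasp point (between the pads) lies arm.grip_depth behind it (arm.grip_depth is the distance from the TCP to the grasp point, in m); z points along the fingers, y is the line along which they close (so a half turn about z gives the same grasp; the last joint's range is limited). The gripper opens to 91 mm and grips with 3 to 60 N. Pads are 32 mm wide; open, the fingers measure 118 mm over their backs; the gripper's body (76 mm by 178 mm) begins 60 mm behind the grasp point.
Start: joints at [-74.169, 28.281, 77.091, -0, 74.628, -5.472], TCP at [0.227, -0.582, 0.214] pointing down, gripper open.
Joint ranges: [-166.48, 166.48], [-47.26, 123.95], [12.59, 153.08], [-70.14, 250.14], [6.76, 159.57], [-176.63, 176.63]. Speed limits (degrees/s): [108.29, 108.29, 147.25, 172.46, 172.46, 172.46].

## Interface

Orientations are given as a 3x3 rotation matrix whose columns are the frame's x, y, z axes.
In Python, from rig import arm gives the robot as it stands. Calls block until the motion is done:
- arm.move_to(position, orientation): joint-space move of the TCP to a pose.
- arm.move_l(position, orientation=None, feed=0.15): straight line of the TCP; orientation=None keeps the orientation; feed is the mean speed in m/s.
- arm.move_joints(angles): joint-space move.
- arm.grip(opening): finger opening in m; the grip force is fixed at half the most; returns when the fingers have stopped.
- arm.sleep(seconds).
- arm.solve_ik(position, orientation): joint angles nearest the present ones, or None.
- arm.snapshot(name): name is "scene" or "top" or "wrist"; returns the picture (420x560x3 uint8, red, green, blue); there is no depth.
- arm.get_calibration(name): a dict with "intrinsics" (3x3 intrinsics, pixels), "k1" (the pictures are not rectified: a ray, as slopes to the right and down, at radius r is drawn at 1 + k1 r^2 times it, then the intrinsics apply), "cam_to_world" (4x4, takes a point from camera to world coordinates). Camera axes: x right, y down, z forward; pixel columns grow to the right and rows downward; lengths in m; the calibration is good to about 2 mm. A picture is of the moment at which its call begins: read the wrist's pose just before it. get_calibration takes no time and is no camera call; for the wrist camera it gives the pose at the moment of the call.
A pose or a line that the arm cannot do raises arm.Unreachable and nothing moves.
- arm.sign_off(): hands the job in; it is judged then, once.
Readings, each from a call of its own:
- arm.current_t(): time.
- arm.current_joint_positions(): joint angles.
- arm.current_dq(): joint speeds.
- arm.current_tau(): joint torques, N m.
- arm.current_ee_pos(): TCP position.
- arm.current_tool_rot(): TCP orientation.
- arm.current_force(): force on the tool from outside, world axes, zero at the start.
- arm.current_torque(): the same for the moment, N m.
- arm.current_width(): finger opening in m.
- arm.current_grasp_force(): force on a finger pad.
Only numpy, scipy, OpenCV 4.12 (cv2) and the standard library are available. Lean on these libraries where they do the work, as an engineer would, in place of code of your own. Each camera call takes 0.05 s, during which the arm holds its last target. There are 200 camera calls.

## Task

Load the square-headed steel mandrel into the V-block for measuring: hold it by the square head, lay its round nose in the open near end of the V, push the sprung hold-down arm back with the nose and slide the mandrel beneath the roller until it is pressed home against the end stop. Then let go, so that the roller bears down on it. Go by feel: seat it firmly, but the stop is a fine setting that must never be pressed harder than 15 N, do not force anything, and leave the other things where they are.

Things in the scene. Friction and masses are not known exactly. Their poses are not given: they have to be found in the camera images.
- mandrel: Part to load, loose, 130 g, bright steel, 112 mm long: ground round barrel 16 mm diameter, 80 mm long (own x -24 to +56 mm, last 2 mm chamfered) with a plain nose; square head 16 x 16 x 32 mm at the other end. Origin on its axis at mid length, 8 mm above the mat (2.5 mm thick) it lies on. x points from head to nose, z up. Starts with the nose pointing away from the robot (within 0.4 rad).
- mandrel_nose (a point): Centre of the mandrel's flat nose face (13 mm across inside the chamfer), 56 mm along x from the mandrel's origin.
- mandrel_head (a point): Centre of the mandrel's square head, 40 mm along -x from the mandrel's origin: the place to grip, on its two upright flats, 16 mm apart. The head stays outside the V, overhanging its open end.
- fixture: Fixed to the bench: aluminium plate 128 x 84 x 10 mm with a steel V-block (44 mm wide, top 48 mm high), a 90 degree V along it, and behind it the end stop's bracket, 66 mm tall. Origin on the bench under the V line; x along the V from its open near end to the stop, z up. Plate x -46 to +82 mm, V x -30 to +36, bracket x 56 to 66. A seated mandrel's axis is at y 0, 50 mm above the bench.
- v_axis (a point): Point on the seated mandrel's axis line at the open near end of the V (fixture x -30 mm, 50 mm high); axes as the fixture's. The end stop is on this line: a rigid steel screw through the bracket with a flat 10 mm button facing the open end. Its setting differs each time (face anywhere from fixture x 14 to 34 mm) and is not measured: feel for it. Oiled steel, little friction.
- roller: Black free-turning roller of the hold-down arm, 12 mm diameter, 38 mm long, across the V. Origin at its centre. At rest it blocks the V: axis 54.5 mm above the bench at fixture x -6 mm, nearest point x -12. Pushed along the V by the nose (up to about 7 N) it swings back and up onto the barrel: axis then 63 mm high, fixture x +4. There it bears down with about 10 N and the mandrel slides on easily.
- hold_down (a joint): Angle (rad) of the sprung hold-down arm: two dark plates, 40 mm from pivot to roller axis; pivot pin across the V-block at fixture x +25 mm, 29 mm above the bench. 0 at rest, grows as the roller is pushed back and up, about 0.35 with the roller on the barrel, limit 1.0. The plates stand outside the V-block. A torsion spring always drives it towards 0 (0.13 N m at 0, 0.19 N m at 0.35).
- short_bar: Bystander: a short steel test bar, 15 mm thick and 75 mm long, without a square head, lying on the bench. Origin under its centre.
- dark_puck: Bystander: a black mounted specimen, a puck 30 mm in diameter and 14 mm tall, on the bench beyond the mat. Origin under its centre.
- spare_disc: Bystander: a flat steel reference disc, 50 mm in diameter and 12 mm tall, on the bench beyond the mat. Origin under its centre.

How it is judged:
By the outcome, as a careful person would: the job done as asked, in the order asked, and still so for the second after the job is handed in, with the robot touching nothing.
It also fails if it takes over 40 s, if anything falls off the work surface, if the arm or the gripper's body presses on something with over 40 N, if the wrist force passes 120 N, or if a joint passes its speed limit or range.

## Working session

There is one attempt and no reset: what is moved stays moved. The work goes in short steps, each a Python script; the robot and the scene stay as the last script left them, time stands still between calls to the robot, and variables do not carry over. Pictures are saved under pics/ and viewed, at most 10 in all, crops included, and the job is handed in when it is done.

```bash
ls; mkdir -p pics; cat > h.py <<'E'
import numpy as np, cv2
from rig import arm
def snap(n,f):
    c=arm.get_calibration(n); im=arm.snapshot(n); cv2.imwrite('pics/'+f,im[:,:,::-1]); np.savez('pics/'+f[:-4],im=im,K=c['intrinsics'],k1=c['k1'],T=c['cam_to_world']); return im,c
def load(f):
    d=np.load('pics/'+f+'.npz'); return d['im'],dict(intrinsics=d['K'],k1=float(d['k1']),cam_to_world=d['T'])
def ray(c,u,v):
    K=np.array(c['intrinsics']); k=float(c['k1'])
    p=cv2.undistortPoints(np.array([[[u,v]]],float),K,np.array([k,0,0,0,0.]))[0,0]
    T=np.array(c['cam_to_world']); return T[:3,3],T[:3,:3]@np.array([p[0],p[1],1.])
def plane(c,u,v,z):
    o,d=ray(c,u,v); return o+d*(z-o[2])/d[2]
def proj(c,P):
    T=np.array(c['cam_to_world']); q=T[:3,:3].T@(np.array(P)-T[:3,3]); s=q[:2]/q[2]; s=s*(1+c['k1']*(s@s)); K=np.array(c['intrinsics']); return (K@[s[0],s[1],1])[:2]
E
python3 - <<'E'
from h import *
a,_=snap('scene','s.png'); b,_=snap('top','t.png'); print(arm.grip_depth,arm.current_force(),arm.current_t())
print(_['cam_to_world'])
E
```

```text
pics
0.0188 [-0.35781734 -0.12458171  1.17166868] 0.1
[[-2.20740026e-02 -9.87358335e-01  1.56959411e-01  4.53089103e-01]
 [-9.99756324e-01  2.18276765e-02 -3.29311498e-03 -9.60722334e-02]
 [-1.74574731e-04 -1.56993856e-01 -9.87599564e-01  8.95265251e-01]
 [ 0.00000000e+00  0.00000000e+00  0.00000000e+00  1.00000000e+00]]
```

View pics/s.png

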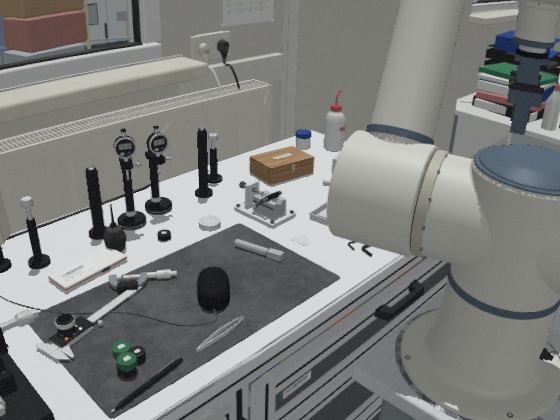

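View pics/t.png

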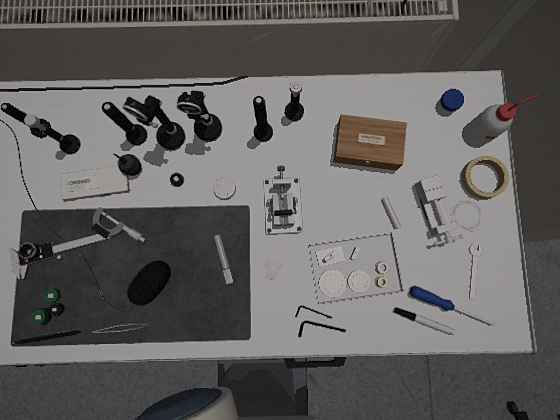

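The scene view shows the mandrel on the mat and the fixture to its right. In the top view the mandrel runs from its nose at (217,236) to its head at (229,283). The fixture plate spans about (264–302, 177–235).

```bash
python3 - <<'E'
from h import *
im,c=load('t')
for p,z in(((217,235),.0105),((229,283),.0105),((283,236),.01),((281,177),.01)): print(p,plane(c,*p,z))
g=cv2.cvtColor(im,cv2.COLOR_RGB2GRAY)
m=((g>110)*255).astype(np.uint8); m[:, :205]=0;m[:,242:]=0;m[:215]=0;m[300:]=0
cs=max(cv2.findContours(m,0,2)[0],key=cv2.contourArea); r=cv2.minAreaRect(cs); print(r)
pts=[plane(c,*p,.0185) for p in cv2.boxPoints(r)]; print(np.round(pts,4))
crop=cv2.resize(im[160:300,205:310],None,fx=4,fy=4,interpolation=2)[:, :,::-1]; cv2.imwrite('pics/tc.png',crop)
E
```

```text
(217, 235) [0.54374596 0.05012109 0.0105    ]
(229, 283) [0.43638196 0.02302352 0.0105    ]
(283, 236) [ 0.53820109 -0.09901062  0.01      ]
(281, 177) [ 0.67535002 -0.09743286  0.01      ]
((227.676513671875, 275.7059020996094), (13.824529647827148, 6.790997505187988), 75.96376037597656)
[[0.4655 0.0358 0.0185]
 [0.4687 0.0213 0.0185]
 [0.4394 0.0139 0.0185]
 [0.4362 0.0284 0.0185]]
```

View pics/tc.png

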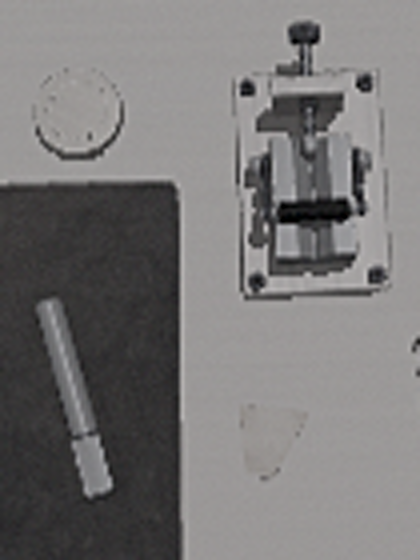

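The crop shows the mandrel head (light) centred near pixel (228,276), and the V running almost parallel to world x. Next I take a wrist view over the fixture, then one over the mandrel.

```bash
cat >> h.py <<'E'
def R(yaw):  # tool down, tool y perpendicular to heading yaw (deg)
    a=np.radians(yaw); c,s=np.cos(a),np.sin(a)
    return np.array([[c,s,0],[s,-c,0],[0,0,-1.]])
E
python3 - <<'E'
from h import *
print(arm.current_tool_rot().round(3))
r=R(0)
if 1:
  for q in (R(0),R(180)): print(arm.solve_ik([.47,-.1,.22],q))
  qs=[(arm.solve_ik([.47,-.1,.22],q),q,y) for q,y in((R(0),0),(R(180),180))]
  j,r,y=min([t for t in qs if t[0] is not None],key=lambda t:abs(t[0][5]))
  arm.move_joints(j); print(y,arm.current_t()); im,c=snap('wrist','w1.png'); print(c['cam_to_world'].round(3))
  arm.move_to([.455,.026,.16],R(y+14)); print(arm.current_t(),arm.current_force()); snap('wrist','w2.png')
E
```

```text
[[ 0.932  0.363 -0.   ]
 [ 0.363 -0.932  0.001]
 [ 0.    -0.001 -1.   ]]
[-1.91363458e+01  1.62906637e+01  9.63477470e+01 -2.54444375e-14
  6.73615893e+01  7.08636542e+01]
[-1.91363458e+01  1.62906637e+01  9.63477470e+01 -2.54444375e-14
  6.73615893e+01 -1.09136346e+02]
0 2.05
[[ 0.    -0.972 -0.233  0.535]
 [-1.     0.    -0.002 -0.101]
 [ 0.002  0.233 -0.972  0.391]
 [ 0.     0.     0.     1.   ]]
2.7167 [ 0.51066687 -0.32577583 -0.98568921]
```

View pics/w1.png

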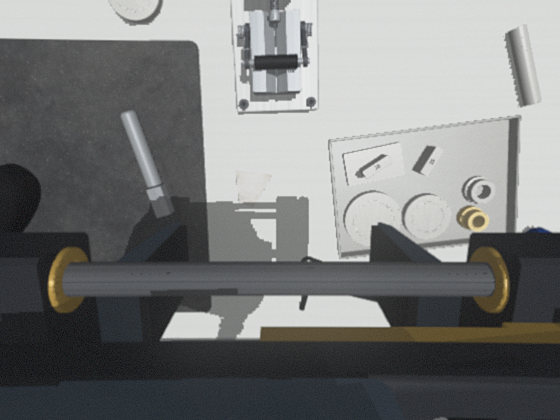

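View pics/w2.png

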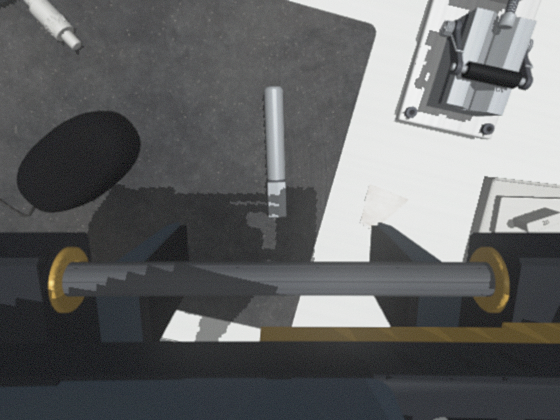

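w1 shows the fixture plate with its near corners at about (237,111) and (318,109) and the roller at (276,62). In w2 the mandrel runs vertically, with the nose at (273,87) and the head end at (276,216). I'll zoom in to get exact pixels.

```bash
python3 - <<'E'
from h import *
a,c1=load('w1'); b,c2=load('w2')
A=cv2.resize(a[0:116,226:328],None,fx=5,fy=5,interpolation=2); B=cv2.resize(b[80:224,250:302],None,fx=4,fy=4,interpolation=2)
B=B[:580]; out=np.zeros((580,A.shape[1]+B.shape[1],3),np.uint8); out[:A.shape[0],:A.shape[1]]=A; out[:B.shape[0],A.shape[1]:]=B
cv2.imwrite('pics/z.png',out[:,:,::-1]); print(out.shape,A.shape)
for n,c,uv,z in(('nose',c2,(273,87),.0105),('headend',c2,(276.5,216),.0105),('nose w1',c1,(127,114),.0105),('head w1',c1,(165,214),.0105),('plL',c1,(237,111),.01),('plR',c1,(318,109),.01)): print(n,plane(c,*uv,z).round(4))
E
```

```text
(580, 718, 3) (580, 510, 3)
nose [0.5454 0.053  0.0105]
headend [0.4362 0.0227 0.0105]
nose w1 [0.5431 0.0534 0.0105]
head w1 [0.4377 0.0229 0.0105]
plL [ 0.5466 -0.0588  0.01  ]
plR [ 0.5485 -0.1418  0.01  ]
```

View pics/z.png

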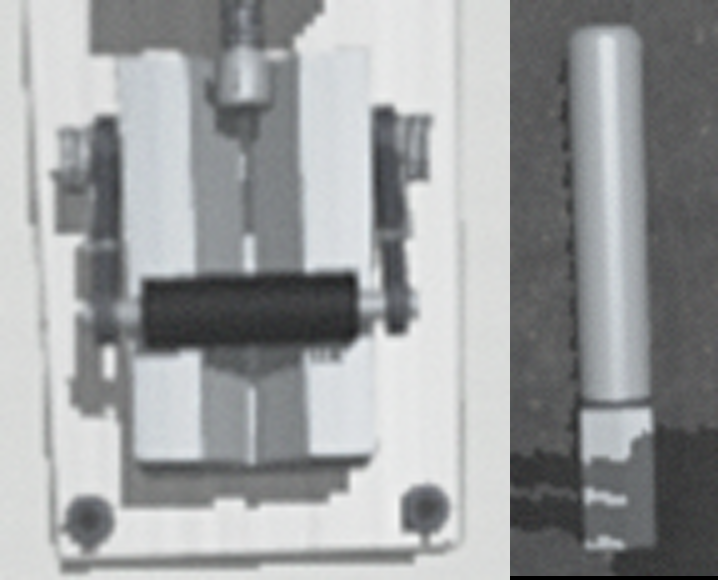

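```bash
python3 - <<'E'
from h import *
a,c1=load('w1'); b,c2=load('w2')
f=lambda x,y,z: plane(c1,226+(x+.5)/5-.5,(y+.5)/5-.5,z)
g=lambda x,y,z: plane(c2,250+(x-509.5)/4-.5,80+(y+.5)/4-.5,z)
for n,x,y,z in(('VnL',201,460,.048),('VnR',308,458,.048),('VfL',192,52,.048),('VfR',297,48,.048),('blkL',133,462,.048),('blkR',374,460,.048),('rolL',144,312,.0545),('rolR',358,306,.0545),('plL',57,556,.01),('plR',463,545,.01),('screwL',88,519,.01),('screwR',425,507,.01),('btn',245,100,.055)): print(n,f(x,y,z).round(4))
for n,x,y,z in(('nose',605,28,.0105),('junc',615.5,404,.0185),('head',619.5,548,.0105)): print(n,g(x,y,z).round(4))
E
```

```text
VnL [ 0.5624 -0.0897  0.048 ]
VnR [ 0.5628 -0.1092  0.048 ]
VfL [ 0.6291 -0.0887  0.048 ]
VfR [ 0.6297 -0.1069  0.048 ]
blkL [ 0.5621 -0.0773  0.048 ]
blkR [ 0.5624 -0.1212  0.048 ]
rolL [ 0.5865 -0.0801  0.0545]
rolR [ 0.5875 -0.1177  0.0545]
plL [ 0.5468 -0.0588  0.01  ]
plR [ 0.5489 -0.142   0.01  ]
screwL [ 0.554  -0.0653  0.01  ]
screwR [ 0.5564 -0.1341  0.01  ]
btn [ 0.6199 -0.0979  0.055 ]
nose [0.5458 0.0527 0.0105]
junc [0.4694 0.0314 0.0185]
head [0.4357 0.0221 0.0105]
```

Sizes check out: block 44 mm wide, V 67 mm long, roller 38 mm, mandrel about 113 mm. The V starts at (0.5625, −0.0994) with yaw about 1.4°. Now I grasp the mandrel, lift it and go to just ahead of the V.

```bash
python3 - <<'E'
from h import *
H=np.array([.4537,.0271]); r=R(15.5)
arm.move_to([*H,.06],r); arm.move_l([*H,.0048],feed=.08)
print(arm.current_force()); arm.grip(.010); print('w',arm.current_width(),arm.current_grasp_force(),arm.current_force())
arm.move_l([*H,.09],feed=.15); arm.sleep(.2); print('held',arm.current_force(),arm.current_torque())
y=np.radians(1.4); d=np.array([np.cos(y),np.sin(y)]); V=np.array([.5625,-.0994])
P=V+d*(-.006-.096)   # nose 6 mm short of V
arm.move_to([*P,.09],R(1.4)); arm.move_l([*P,.044+.006],feed=.1); arm.sleep(.2)
print(arm.current_t(),arm.current_ee_pos(),arm.current_force(),arm.current_torque()); im,c=snap('wrist','w3.png')
cv2.imwrite('pics/z3.png',cv2.resize(im[0:240,180:400],None,fx=2.5,fy=2.5,interpolation=2)[:,:,::-1])
E
```

```text
[ 0.1573582   0.02064983 -0.19023244]
w 0.01610897294718523 29.99380158566055 [ 0.2460017   0.24792118 -1.09252325]
held [ 0.40152682  0.19786046 -0.52467883] [0.00822305 0.06463078 0.00734049]
7.475 [ 0.46093269 -0.10189463  0.05056859] [ 0.12037494  0.07658639 -1.03749069] [ 0.01931298  0.09709353 -0.01785287]
```

View pics/z3.png

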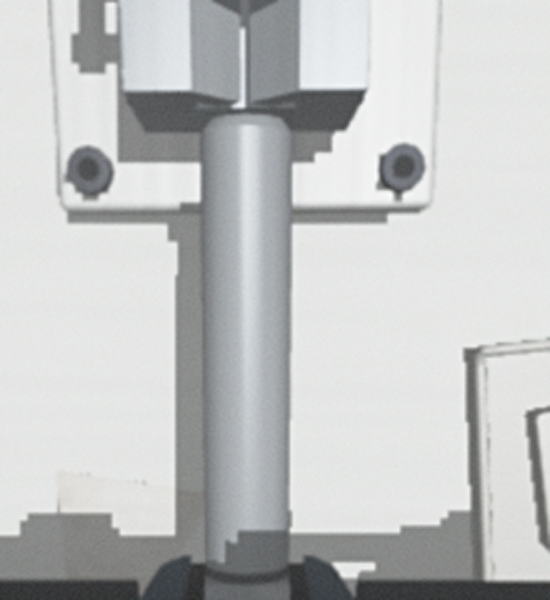

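The mandrel is held straight with its nose at crop (247,112). The V opening is centred at crop (245,92), so the lateral error is well under 1 mm. I'll put numbers on it.

```bash
python3 - <<'E'
from h import *
_,c=load('w3'); f=lambda x,y,z: plane(c,180+(x+.5)/2.5-.5,(y+.5)/2.5-.5,z).round(4)
print('nose mid',f(247,116,.0563),'edge widths',f(203,150,.0563),f(291,150,.0563)); print('junction',f(248,572,.0643),f(206,560,.0563),f(290,560,.0563))
print('V',f(191,92,.048),f(299,92,.048),'blk',f(122,92,.048),f(368,92,.048))
E
```

```text
nose mid [ 0.5574 -0.0998  0.0563] edge widths [ 0.5518 -0.0923  0.0563] [ 0.5522 -0.1075  0.0563]
junction [ 0.4786 -0.1019  0.0643] [ 0.4784 -0.0939  0.0563] [ 0.4788 -0.11    0.0563]
V [ 0.5626 -0.0897  0.048 ] [ 0.5631 -0.1089  0.048 ] blk [ 0.5623 -0.0774  0.048 ] [ 0.5634 -0.1212  0.048 ]
```

```bash
python3 - <<'E'
from h import *
im,c=load('w3'); g=cv2.GaussianBlur(cv2.cvtColor(im,cv2.COLOR_RGB2GRAY),(0,0),.8).astype(float)
o=c['cam_to_world'][:3,3]
for v in (54,60,66,72,90,100,110,130,150,170,190):
    row=np.gradient(g[v]); 
    def pk(a,b):
        i=a+np.argmax(np.abs(row[a:b])); y=np.abs(row[i-1:i+2]); return i+.5*(y[0]-y[2])/(y[0]-2*y[1]+y[2])
    l,r=pk(255,268),pk(290,303)
    A,B=plane(c,l,v,.0563),plane(c,r,v,.0563); w=np.linalg.norm(A-B); D=np.linalg.norm(o-(A+B)/2)
    print(v,round(l,2),round(r,2),'mid',((A+B)/2)[:2].round(4),'w',round(w*1e3,2),'z~',round(o[2]-(o[2]-.0563)*.016/w,4))
E
```

```text
54 262.39 295.0 mid [ 0.5543 -0.0999] w 13.99 z~ 0.0325
60 259.0 295.06 mid [ 0.5518 -0.0993] w 15.53 z~ 0.0513
66 259.78 296.43 mid [ 0.5495 -0.0998] w 15.85 z~ 0.0547
72 259.82 296.31 mid [ 0.547  -0.0999] w 15.84 z~ 0.0547
90 263.0 296.32 mid [ 0.5397 -0.1007] w 14.64 z~ 0.0409
100 259.27 296.23 mid [ 0.5355 -0.1   ] w 16.35 z~ 0.0598
110 259.69 296.24 mid [ 0.5312 -0.1002] w 16.28 z~ 0.0591
130 260.0 296.03 mid [ 0.5225 -0.1004] w 16.26 z~ 0.059
150 260.12 295.76 mid [ 0.5136 -0.1006] w 16.3 z~ 0.0594
170 264.17 295.37 mid [ 0.5045 -0.1017] w 14.46 z~ 0.0387
190 264.07 295.33 mid [ 0.4951 -0.1019] w 14.69 z~ 0.0415
```

```bash
python3 - <<'E'
from h import *
y=np.radians(1.4); d=np.array([np.cos(y),np.sin(y)]); V=np.array([.5627,-.0990]); r=R(1.4)
P=V+d*(-.006-.096); arm.move_l([*P,.053],r,feed=.08)
P=V+d*(.010-.096); arm.move_l([*P,.053],r,feed=.08); arm.sleep(.1); f0=arm.current_force(); print(arm.current_t(),f0)
z=.051
while z>.0435:
    t=arm.current_t(); arm.move_l([*P,z],r,feed=.02); f=arm.current_force(); print(round(z,4),(f-f0).round(2),arm.current_torque().round(3),round(arm.current_t()-t,2))
    if f[2]-f0[2]>3 or np.abs(f-f0).max()>5: break
    z-=.0007
print(arm.current_t(),arm.current_ee_pos())
E
```

```text
8.225 [ 0.10487055  0.82359363 -2.04065813]
0.051 [ 0.89 -0.21  0.96] [0.057 0.04  0.044] 0.25
0.0503 [-0.92 -1.    1.36] [ 0.04   0.032 -0.057] 0.25
0.0496 [ 1.03 -0.76  0.97] [0.024 0.08  0.028] 0.25
0.0489 [-0.62 -0.09  1.56] [-0.006  0.067  0.033] 0.25
0.0482 [-0.39  0.26  0.42] [ 0.012  0.051 -0.009] 0.25
0.0475 [-0.4  -0.12  0.99] [ 0.029  0.052 -0.013] 0.25
0.0468 [ 1.25 -0.89  0.67] [-0.008  0.102  0.025] 0.25
0.0461 [-0.8  -0.75  0.36] [0.039 0.033 0.057] 0.25
0.0454 [ 0.48 -1.95  0.5 ] [0.058 0.118 0.006] 0.25
0.0447 [ 0.2  -0.63  0.63] [-0.015  0.026 -0.03 ] 0.25
0.044 [-1.   -2.46  2.02] [-0.086 -0.027 -0.018] 0.25
10.975 [ 0.476849   -0.10120005  0.04405079]
```

```bash
cat >> h.py <<'E'
_y=np.radians(1.4); d=np.array([np.cos(_y),np.sin(_y)]); V=np.array([.5627,-.0993]); r14=R(1.4)
def at(n,z=.0443):  # TCP with nose at fixture x n
    return [*(V+d*(n+.030-.096)),z]
E
python3 - <<'E'
from h import *
f0=np.array([.1,.2,-1.2])
arm.move_l(at(-.014),r14,feed=.02); print(arm.current_force().round(1))
for n in np.arange(-.012,.0181,.002):
    arm.move_l(at(n),r14,feed=.02); f=arm.current_force(); print(round(n*1e3,1),(f-f0).round(1),arm.current_torque().round(2))
    if abs(f[0]-f0[0])>11 or np.abs(f-f0).max()>14: print('stop');break
print(arm.current_t(),arm.current_width()); im,c=snap('wrist','w4.png')
cv2.imwrite('pics/z4.png',cv2.resize(im[0:240,180:400],None,fx=2.5,fy=2.5,interpolation=2)[:,:,::-1])
E
```

```text
[-0.5  0.6  0.6]
-12.0 [-0.4  0.7  0. ] [0.12 0.01 0.06]
-10.0 [-4.1 -0.3  1.6] [-0.03  0.7   0.05]
-8.0 [-4.8 -0.1  1.3] [0.18 0.8  0.08]
-6.0 [-3.9  1.2 -0.4] [0.25 0.66 0.11]
-4.0 [-3.7  1.3 -0.8] [0.31 0.64 0.22]
-2.0 [-3.3  0.3 -0.3] [0.42 0.69 0.19]
0.0 [-2.1  2.8 -0.5] [0.47 0.59 0.22]
2.0 [-2.5  3.2 -0.4] [0.52 0.55 0.24]
4.0 [-2.1  3.  -0.4] [0.63 0.46 0.32]
6.0 [-2.2  3.3  0.2] [0.74 0.36 0.24]
8.0 [-0.5  4.  -0.2] [0.77 0.25 0.39]
10.0 [-0.2  3.6 -0.4] [0.74 0.24 0.34]
12.0 [-0.1  4.  -0.1] [0.76 0.24 0.44]
14.0 [-0.3  3.9  0.7] [0.82 0.26 0.33]
16.0 [-0.8  3.1 -0.8] [0.76 0.27 0.41]
18.0 [-1.2  4.8 -0.3] [0.82 0.23 0.47]
15.425 0.016110619441246525
```

View pics/z4.png

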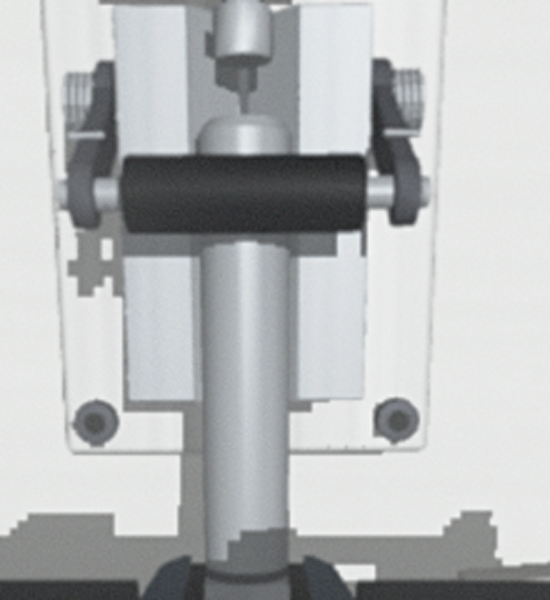

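The roller is on the barrel and the nose at crop (245,115) is about 8–10 mm short of the stop button at (242,65). I'll take out the small side load, close in and feel for the stop.

```bash
python3 - <<'E'
from h import *
off=np.array([0,.0003,0])
base=[]
for n in (.019,.0205,.022):
    arm.move_l(at(n)+off,r14,feed=.01); f=arm.current_force(); base.append(f[0]); print(round(n*1e3,1),f.round(1))
    if f[0]<-5: raise SystemExit('early')
n=.022
while n<.036 and arm.current_t()<31:
    n+=.0003; arm.move_l(at(n)+off,r14,feed=.003); f=arm.current_force(); b=np.median(base); print(round(n*1e3,1),f.round(1))
    if f[0]-b<-3:
        arm.sleep(.05); f=arm.current_force(); print('chk',f.round(1))
        if f[0]-b<-4.5: break
    else: base.append(f[0])
print(arm.current_t(),b)
E
```

```text
19.0 [-1.6  2.8 -1.9]
20.5 [-1.4  1.7 -1.8]
22.0 [-1.2  0.7 -1.8]
22.3 [-1.4 -0.1 -0.8]
22.6 [-2.2 -0.2 -1.4]
22.9 [-2.7  0.5 -0.5]
23.2 [-2.4 -0.3  0.2]
23.5 [-2.3  0.3 -0.9]
23.8 [-2.7 -0.4 -1.2]
24.1 [-1.9 -0.5 -1.4]
24.4 [-2.5 -0.5 -0.9]
24.7 [-2.1  0.1 -1.5]
25.0 [-3.1  0.1 -0.8]
25.3 [-2.2 -0.9 -0.3]
25.6 [-2.4 -0.6 -0.1]
25.9 [-1.5 -0.1 -0.9]
26.2 [-2.7  0.2 -0.9]
26.5 [-1.8 -0.4 -1.2]
26.8 [-2.2 -0.3 -0.2]
27.1 [-2.4 -0.4 -0.2]
27.4 [-3.1  0.4 -0.5]
27.7 [-4.1 -0.2  0.7]
28.0 [-6.  -1.7  1. ]
chk [-5.2 -0.2  1.4]
28.3 [-8.7 -2.4  2.3]
chk [-7.9 -1.   2. ]
21.6833 -2.245668355638835
```

The stop is felt at about 27.5 mm, with a smooth rise of roughly 7 N/mm. One more small press, then I release, back off and look.

```bash
python3 - <<'E'
from h import *
off=np.array([0,.0003,0])
arm.move_l(at(.0286)+off,r14,feed=.003); arm.sleep(.1); print(arm.current_force().round(1))
arm.grip(.04); arm.sleep(.1); print(arm.current_width(),arm.current_force().round(1))
p=at(.0286)+off; arm.move_l([p[0],p[1],.13],r14,feed=.12); arm.sleep(.3); print(arm.current_t(),arm.current_force().round(1)); im,c=snap('wrist','w5.png')
cv2.imwrite('pics/z5.png',cv2.resize(im[0:250,180:400],None,fx=2.4,fy=2.4,interpolation=2)[:,:,::-1])
E
```

```text
[-9.2 -2.6  4.3]
0.040212770581191895 [ 0.7 -0.6  0.4]
23.8583 [ 0.4 -0.3 -0.4]
```

View pics/z5.png

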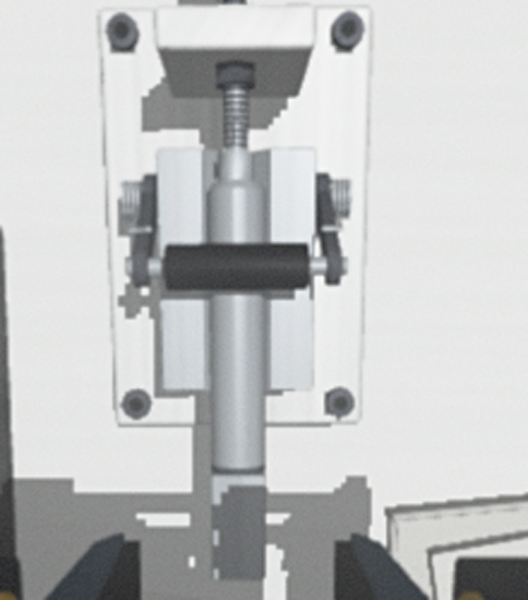

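The mandrel lies straight in the V with its nose on the stop button at (236,180). The roller sits on the barrel at (237,266), and the gripper is clear.

```bash
python3 -c "
from rig import arm
print(arm.sign_off())"
```

```text
the job is handed in; nothing more can be done
None
```

The mandrel is in the V-block, pressed against the end stop with about 7 N (limit 15 N), released with the roller bearing down on it, and handed in at about 24 s of the 40 s allowed.

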